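# Seat a centrifuge rotor on its drive and shut the lid

## Task

Fit the aluminium rotor to the small open centrifuge: set it on the drive spindle, turn it under light pressure until its slots drop over the drive dog and it sits fully home, and let go of it. Never force it down, as the drive is delicate. Then close the lid, and leave the other things on the bench where they stand.

Things in the scene. Friction and masses are not known exactly. Their poses are not given: they have to be found in the camera images.
- rotor: Round aluminium rotor, 96 mm across, 62 mm high, about 0.32 kg, standing on the bench; rim 32 mm up, 44 to 48 mm from the axis. Origin: centre of the hub's flat underside, z up. Under the hub (40 mm wide) are a bore 11.2 mm wide, 24 mm deep, and two crossed slots 6 mm wide, 8.5 mm deep, along the rotor's x and y axes: it fits the drive dog at every quarter turn.
- rotor_grip (a point): Middle of the rotor's grip, the black fluted round knob on its axis: 28 mm in diameter, from 36 to 62 mm above the rotor's origin (this point is 49 mm above it). It can be taken from any side.
- centrifuge: White centrifuge, fixed, 172 mm wide (y), from 132 mm before (-x, control panel) to 118 mm behind its origin, which is on the bench under the spindle axis. Housing top 115 mm above the bench. The open bowl is 130 mm in diameter, floor 35 mm above the bench. The motor's rubber mounts give 1 mm for each 5 N of downward load, up to 2.5 mm; the drive must never take more than 30 N.
- drive_seat (a point): Centre of the spindle's flat shoulder (38 mm across), 49 mm above the bench, on the axis: the rotor's origin comes here (within 1 mm) when home. Above the shoulder stands a shaft 10 mm thick and 14 mm high with a cone nose up to 21 mm.
- dog_top (a point): On the axis, 7 mm above the shoulder, level with the top of the drive dog: a bar 36 mm long, 4 mm wide, crosswise through the shaft. Its direction differs each time and is not measured (this point does not turn with it). The rotor drops only within about 3 degrees of it; otherwise it rests here, 7 mm too high. The spindle turns stiffly (0.09 N m): pressing over about 10 N may drag it round.
- lid (a joint): Lid angle (rad): 0 shut, about 1.75 at the start, standing open and leaning a little back; at most 1.9. It stays where it is left (stiff hinge, 2 to 3 N at the edge moves it). A flat frame with a clear window, 158 mm wide, 12 mm thick, 150 mm from hinge to front edge, plus a lip 13 mm long, 60 mm wide at the middle of the front edge.
- lid_hinge (a point): Middle of the hinge axis, which runs along the centrifuge's y: 78 mm behind (+x of) the spindle axis, 117 mm above the bench. Shut, the lid's underside is at this height, it reaches 150 mm towards the centrifuge's -x, and its outer face is 12 mm higher.
- lid_edge (a point): Middle of the lid's front edge, on its outer face: 150 mm from the hinge axis along the lid and 12 mm outward. The point's -x axis points along the lid away from the hinge, z outward.
- reagent_bottle: White plastic reagent bottle with a red cap, 54 mm across, 130 mm high; origin at the centre of its underside. Leave it alone.
- bead_jar: Glass jar with a white lid, 68 mm across, 85 mm high; origin at the centre of its underside. Leave it alone.
- tube_rack: White rack 66 x 98 mm with blue-capped sample tubes, 68 mm high; origin at the centre of its underside. Leave it alone.
Mind the look-alikes: they are no part of the job. What is shaped like the rotor but green is not meant.

How it is judged:
By the outcome, as a careful person would: the job done as asked, in the order asked, and still so for the second after the job is handed in, with the robot touching nothing.
It also fails if it takes over 72 s, if anything falls off the work surface, if the arm or the gripper's body presses on something with over 40 N, if the wrist force passes 120 N, or if a joint passes its speed limit or range.

## Robot

A 6-joint arm with a two-finger parallel gripper is mounted at the origin on the work surface. World frame = base frame: x ahead of the robot, y to its left, z up, the work surface at z = 0. Lengths are in mm, angles in rad, forces in N, time in s.
With the tool pointing down it reaches from about 375 to 900 mm from the base axis. Payload 3.1 kg.
Tool frame: the origin (TCP) lies at the very end of the fingers, on their centre line; the grasp point (between the pads) lies 19 mm behind it; z points along the fingers, y is the line along which they close (so a half turn about z gives the same grasp; the last joint's range is limited). The gripper opens to 85 mm and grips with 20 to 120 N. Pads are 22 mm wide; open, the fingers measure 114 mm over their backs; the gripper's body (76 mm by 85 mm) begins 54 mm behind the grasp point. The pads swing forward as they close: fully open they stand 13 mm farther back than shut.
Start: joints at [1.067, 0.527, 1.433, -0, 1.181, -0.178], TCP at [200.001, 592.112, 231.31] pointing down, gripper open.
Joint ranges: [-3.08, 3.08], [-0.75, 2.2], [0.22, 2.44], [-1.43, 4.57], [0, 2.65], [-2.85, 2.85]. Speed limits (rad/s): [2.79, 2.79, 3.14, 3.14, 3.14, 3.14].

## Interface

Orientations are given as a unit quaternion [w, x, y, z].
In Python, from workcell import r gives the robot as it stands.
- The arm moves only by the tool arm_command, never from a script. Its argument "motion" is a list of rows, each an object of numbers: "grip": the opening in per cent of the stroke, from 0 (shut) to 100 (fully open); "tx", "ty", "tz": the shift along the tool's x, y, z in cm; "spin": the turn about the tool's z in degrees. A call has 1 to 12 rows; each row is the pose to reach, as a shift and turn from the pose commanded when the call began, along the tool's axes at that moment; what a row does not reach only later rows make up. A row lasts 1/12 s, in which the tool goes at most 41.7 mm and 7.16 degrees, less where a joint would pass 70% of its speed; a pose out of reach is approached as far as the arm can. A call with a gripper value outside its range is refused whole. The fingers move at their own pace and stop on an object; "grip_force" is the grip in N (left out, the last holds). Time passes only in rows, so rows that repeat a pose let the fingers close. It gives the time, the measured TCP pose, the force, the opening and the grip force at its end, in the units of the state.
- r.get_obs(): the state, without advancing time (a new reading comes with each control period).
- r.snapshot(name): name is "scene" or "side" or "wrist"; returns a dict with "color" (420x560x3 uint8, red, green, blue), "z_map" (420x560 float32, mm along the optical axis (not along the pixel's ray), 0 where there is no reading), "fov_y" (degrees; the focal length in pixels is half the picture's height over the tangent of half this angle, whatever the lens; pixels are square), "cx", "cy" (the principal point, pixels), "cam_to_world" (4x4, takes a point from camera to world coordinates). Camera axes: x right, y up, looking along -z (the intrinsics and any distortion apply to the point x, -y, -z); pixel columns grow to the right and rows downward; lengths in mm; the calibration is good to about 2 mm. A picture is of the moment at which its call begins.
- r.hand_in(): hands the job in; it is judged then, once.
The state is a dict: "time_s": time; "qpos": joint angles; "joint_vel": joint speeds; "tau": joint torques, N m; "tool_pos": TCP position; "ee_rot": TCP orientation; "ft_force": force on the tool from outside, world axes, zero at the start; "ft_torque": the same for the moment, N m; "finger_gap": finger opening in mm; "gripper_force": force on a finger pad.
Only numpy, scipy, OpenCV 4.12 (cv2) and the standard library are available. Lean on these libraries where they do the work, as an engineer would, in place of code of your own. Each camera call takes 0.05 s, during which the arm holds its last target. There are 200 camera calls.

## Working session

There is one attempt and no reset: what is moved stays moved. The work goes in short steps, Python scripts to look and compute and a tool call to move; the robot and the scene stay as the last step left them, time stands still between calls to the robot, and variables do not carry over. Pictures are saved under pics/ and viewed, at most 10 in all, crops included, and the job is handed in when it is done.

Besides the shell and the picture viewer there is one more tool, called after "Request:" as name([rows], argument=value, ...), one row to a line, values as JSON. arm_command: Moves the arm, as the interface text tells. Its arguments: {"type":"object","properties":{"motion":{"type":"array"},"grip_force":{"type":"number"}},"required":["motion"]}

```bash
ls; mkdir -p pics; cat > h.py <<'E'
import numpy as np, cv2
from workcell import r
def snap(n,f=None):
    s=r.snapshot(n)
    if f: cv2.imwrite('pics/'+f+'.png',s['color'][:,:,::-1])
    return s
def foc(s): return 210/np.tan(np.radians(s['fov_y'])/2)
def cloud(s):
    f=foc(s); v,u=np.mgrid[0:420,0:560]; z=s['z_map']
    P=np.stack([(u-s['cx'])/f*z,-(v-s['cy'])/f*z,-z,np.ones_like(z)],-1)
    W=P@np.array(s['cam_to_world']).T
    W=W[...,:3]; W[z==0]=np.nan
    return W
def ray(s,u,v,h):
    f=foc(s);T=np.array(s['cam_to_world'])
    d=T[:3,:3]@np.array([(u-s['cx'])/f,-(v-s['cy'])/f,-1]);o=T[:3,3]
    return o+d*(h-o[2])/d[2]
E
python3 - <<'E'
from h import *
a=snap('scene','sc1');b=snap('side','si1')
cv2.imwrite('pics/both1.png',np.vstack([a['color'],b['color']])[:,:,::-1][:, :])
for s in (a,b): print(s['fov_y'],s['cx'],s['cy'],np.round(s['cam_to_world'],2).tolist(),(s['z_map']==0).mean(),[k for k in s])
print(r.get_obs())
E
```

```text
pics
53.51633369219497 277.58121900453307 202.55566357934376 [[-0.55, -0.46, 0.7, 1136.78], [0.83, -0.32, 0.45, 268.55], [0.02, 0.83, 0.56, 601.47], [0.0, 0.0, 0.0, 1.0]] 0.0037712585034013605 ['color', 'z_map', 'fov_y', 'cx', 'cy', 'cam_to_world']
47.56010380193231 277.8500107340869 204.86270278882887 [[0.97, 0.12, -0.21, 298.78], [-0.24, 0.49, -0.83, -970.59], [0.0, 0.86, 0.51, 601.76], [0.0, 0.0, 0.0, 1.0]] 0.003996598639455782 ['color', 'z_map', 'fov_y', 'cx', 'cy', 'cam_to_world']
{'time_s': 0.1, 'qpos': array([ 1.06653940e+00,  5.28408910e-01,  1.43379647e+00, -2.11089866e-05,
        1.18139153e+00, -1.78497384e-01]), 'joint_vel': array([ 1.62200041e-04, -3.15039497e-04, -1.62100987e-03,  9.72027295e-04,
       -6.04502897e-05,  9.44308356e-04]), 'tau': array([-9.86507916e-05, -4.43301809e+01, -1.78585446e+01, -2.57590864e-04,
        3.87767228e-03,  6.15378553e-06]), 'tool_pos': array([199.67242832, 591.55545282, 230.40243755]), 'ee_rot': array([-3.26300658e-04,  1.62156488e-01,  9.86764546e-01, -9.47567957e-04]), 'ft_force': array([-0.52205194,  0.18061636, -0.16741809]), 'ft_torque': array([-0.02872487, -0.02750789, -0.00638145]), 'gripper_force': 0.0, 'finger_gap': 85.41376180671818}
```

View pics/sc1.png

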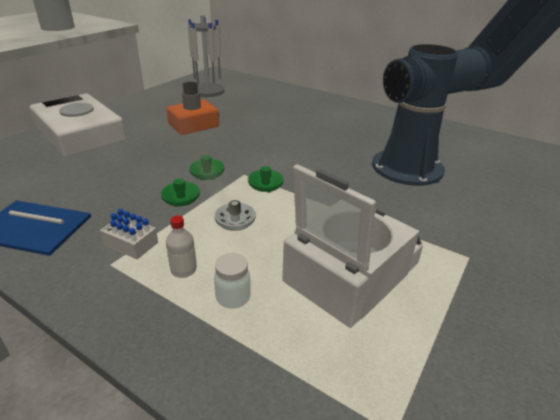

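View pics/si1.png

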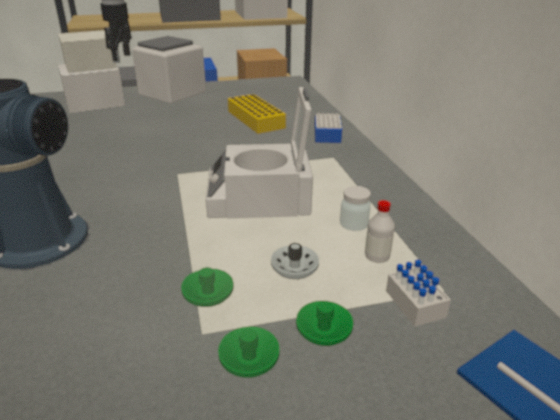

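The scene view shows the grey rotor at (235,212), with the centrifuge around (350,245) and its lid raised. In the side view the rotor is at (295,258), the bowl centre at (260,160) and the lid at (302,130). Three green decoys stand nearby.

```bash
python3 - <<'E'
from h import *
for n,(u,v) in (('scene',(235,212)),('side',(295,258))):
    s=snap(n);W=cloud(s);h=W[...,2]
    print(n,'bench',np.nanmedian(h[np.abs(h)<15]))
    sub=W[v-40:v+40,u-40:u+40].reshape(-1,3)
    k=sub[(sub[:,2]>52)&(sub[:,2]<70)]; print('knob',len(k),np.median(k,0),k.min(0),k.max(0))
    c=k[:,:2].mean(0)
    m=(np.abs(sub[:,2]-32)<4)&(np.linalg.norm(sub[:,:2]-c,axis=1)<60); q=sub[m]
    (cx,cy),R=cv2.minEnclosingCircle(q[:,:2].astype(np.float32)); print('rim',len(q),cx,cy,R)
    # centrifuge top
    box=W[90:310,190:470] if n=='scene' else W[60:240,180:330]
    p=box.reshape(-1,3); t=p[(np.abs(p[:,2]-115)<4)]
    print('top',len(t),cv2.minAreaRect(t[:,:2].astype(np.float32)),t.min(0),t.max(0))
    fl=p[(p[:,2]>48)&(p[:,2]<80)];print(len(fl))
    l=p[(p[:,2]>150)&(p[:,2]<290)&(p[:,0]>300)]; print('lid',len(l),l.min(0),l.max(0),np.median(l,0))
    np.save(n+'.npy',W)
    img=np.zeros((300,300),np.uint8)
    for x,y in t[:,:2]: 
        i,j=int((x-250)/1.5),int((y+250)/1.5)
        if 0<=i<300 and 0<=j<300: img[i,j]=255
    cv2.imwrite(f'pics/top_{n}.png',cv2.resize(img,(390,390)))
a=cv2.imread('pics/top_scene.png');b=cv2.imread('pics/top_side.png');cv2.imwrite('pics/tops.png',np.hstack([a,b]))
E
```

```text
scene bench -0.7004235713604885
knob 116 [ 524.39187063 -242.09970352   59.45047406] [ 343.02373464 -283.19810998   52.02755715] [ 536.39974615 -228.23645038   63.2142694 ]
rim 192 521.0503540039062 -243.991943359375 48.98639678955078
top 1483 ((192.75796508789062, -63.908203125), (900.9520874023438, 979.3662719726562), 38.11505889892578) [-458.35940369 -708.9895312   111.00279252] [629.97588262 154.87083439 118.98257139]
3897
lid 4727 [596.44612788 -40.83275577 150.12713869] [638.61631138 117.80005875 278.39184554] [619.13819818  46.97117185 218.15400799]
side bench 0.3495028094621375
knob 150 [ 514.72882269 -249.26907484   61.25217637] [ 501.40159807 -260.16355626   52.09294919] [ 530.78644225 -229.16546311   65.58788061]
rim 454 515.8783569335938 -244.6968994140625 48.93971252441406
top 1314 ((495.35626220703125, 468.4501647949219), (192.90916442871094, 1034.3887939453125), 2.0178685188293457) [383.40675066 -46.1038947  111.04711442] [604.08718305 985.45674146 118.98766647]
3013
lid 833 [387.05806282 -44.32176428 150.11059909] [630.24933292 919.34227948 279.07926239] [604.57541646  18.4010109  216.43962979]
```

View pics/tops.png

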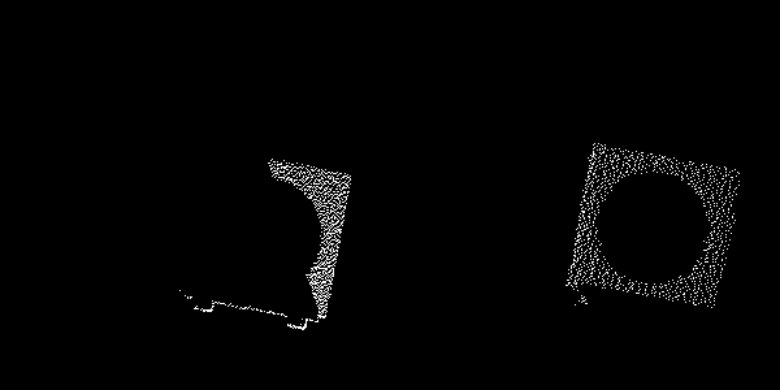

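The side half of this plot shows the housing's top face and bowl hole cleanly. I'll fit the outline and the circle there.

```bash
cat >> h.py <<'E'
from scipy.optimize import least_squares
def circfit(q,c0,R=None):
    f=(lambda p:np.hypot(*(q-p[:2]).T)-(p[2] if R is None else R))
    return least_squares(f,[*c0,R or 60],loss='soft_l1').x
def inner(t,c0):
    c=np.array(c0,float)
    for _ in range(4):
        d=t-c; a=np.degrees(np.arctan2(d[:,1],d[:,0]))//5; rr=np.hypot(*d.T)
        idx=[np.where(a==k)[0][rr[a==k].argmin()] for k in np.unique(a)]
        e=t[idx]; p=circfit(e,c); c=p[:2]
    return p
E
python3 - <<'E'
from h import *
W=np.load('side.npy')[60:240,180:330].reshape(-1,3)
t=W[(np.abs(W[:,2]-115)<4)&(W[:,1]<200)&(W[:,0]<620)][:,:2]
print(len(t),cv2.minAreaRect(t.astype(np.float32)),inner(t,t.mean(0)))
W=np.load('scene.npy').reshape(-1,3)
l=W[(W[:,2]>150)&(W[:,2]<280)&(W[:,0]>560)&(W[:,0]<700)&(np.abs(W[:,1])<160)]
# plane fit of lid
c=np.median(l,0);
for _ in range(5):
    u,s,v=np.linalg.svd(l-c,full_matrices=False); n=v[2]; l=l[np.abs((l-c)@n)<6]; c=l.mean(0)
n=n*np.sign(n[0]);print('lid n',n,c,len(l),'yaw',np.degrees(np.arctan2(n[1],n[0])),l.min(0),l.max(0))
T=r.snapshot('wrist');print(np.round(T['cam_to_world'],2).tolist(),T['fov_y'])
E
```

```text
1259 ((522.57470703125, 54.433170318603516), (179.66342163085938, 187.12554931640625), 79.9786148071289) [512.8928227   52.84156474  65.96817856]
lid n [ 0.97594969 -0.17930519 -0.12398325] [618.54175502  44.39808963 215.71195866] 4627 yaw -10.410501033751572 [596.44612788 -40.83275577 150.12713869] [638.61631138 117.80005875 278.39184554]
[[0.32, -0.9, -0.3, 123.82], [0.95, 0.3, 0.1, 617.35], [-0.0, -0.31, 0.95, 373.2], [0.0, 0.0, 0.0, 1.0]] 70.46671951019707
```

Request:
arm_command([
  {"tx":-56.9,"ty":-68.9,"tz":5,"grip":65},
  {"tx":-56.9,"ty":-68.9,"tz":5},
  {"tx":-56.9,"ty":-68.9,"tz":5},
  {"tx":-56.9,"ty":-68.9,"tz":5},
  {"tx":-56.9,"ty":-68.9,"tz":5},
  {"tx":-56.9,"ty":-68.9,"tz":5},
  {"tx":-56.9,"ty":-68.9,"tz":5},
  {"tx":-56.9,"ty":-68.9,"tz":5},
  {"tx":-56.9,"ty":-68.9,"tz":5},
  {"tx":-56.9,"ty":-68.9,"tz":5},
  {"tx":-56.9,"ty":-68.9,"tz":5},
  {"tx":-56.9,"ty":-68.9,"tz":5},
])

```text
$.motion[0]: bad value
```

Request:
arm_command([
  {"tx":-2.6,"ty":-3.1,"tz":0.2,"spin":0,"grip":65},
])

```text
time_s: 0.33
tool_pos: [214.1, 559.8, 229.7]
ee_rot: [0.0, 0.16, 0.987, 0.004]
ft_force: [1.9, 0.7, -0.2]
finger_gap: 75.4
gripper_force: 0.0
```

Request:
arm_command([
  {"tx":-31,"ty":-37.5,"tz":3,"spin":0,"grip":65},
  {"tx":-31,"ty":-37.5,"tz":3,"spin":0,"grip":65},
  {"tx":-31,"ty":-37.5,"tz":3,"spin":0,"grip":65},
  {"tx":-31,"ty":-37.5,"tz":3,"spin":0,"grip":65},
  {"tx":-31,"ty":-37.5,"tz":3,"spin":0,"grip":65},
  {"tx":-31,"ty":-37.5,"tz":3,"spin":0,"grip":65},
  {"tx":-31,"ty":-37.5,"tz":3,"spin":0,"grip":65},
  {"tx":-31,"ty":-37.5,"tz":3,"spin":0,"grip":65},
  {"tx":-31,"ty":-37.5,"tz":3,"spin":0,"grip":65},
  {"tx":-31,"ty":-37.5,"tz":3,"spin":0,"grip":65},
  {"tx":-31,"ty":-37.5,"tz":3,"spin":0,"grip":65},
  {"tx":-31,"ty":-37.5,"tz":3,"spin":0,"grip":65},
])

```text
time_s: 1.33
tool_pos: [389.7, 97.1, 199.4]
ee_rot: [0.001, 0.163, 0.987, -0.0]
ft_force: [1.0, 0.9, 0.3]
finger_gap: 55.4
gripper_force: 0.0
```

```bash
python3 - <<'E'
from h import *
s=snap('wrist','w1');W=cloud(s);np.save('w1.npy',W)
p=W.reshape(-1,3);t=p[(np.abs(p[:,2]-115)<4)&(p[:,0]<620)][:,:2]
print(len(t),inner(t,(513,53)))
np.save('w1T.npy',s['cam_to_world'])
d=p[(p[:,2]>45)&(p[:,2]<75)&(np.hypot(p[:,0]-513,p[:,1]-53)<25)];print(len(d),d.mean(0) if len(d) else 0)
hi=d[d[:,2]>60];print(len(hi),hi.mean(0) if len(hi) else 0)
E
```

```text
3289 [516.2617412   55.49665905  64.35330405]
763 [513.6394718   56.37252737  51.92610303]
74 [514.87927256  56.21198882  65.72005395]
```

Request:
arm_command([
  {"tx":-2.6,"ty":-3.1,"tz":0.3,"spin":0,"grip":65},
  {"tx":-23.2,"ty":-28.4,"tz":3,"spin":0,"grip":65},
  {"tx":-23.2,"ty":-28.4,"tz":3,"spin":0,"grip":65},
  {"tx":-23.2,"ty":-28.4,"tz":3,"spin":0,"grip":65},
  {"tx":-23.2,"ty":-28.4,"tz":3,"spin":0,"grip":65},
  {"tx":-23.2,"ty":-28.4,"tz":3,"spin":0,"grip":65},
  {"tx":-23.2,"ty":-28.4,"tz":3,"spin":0,"grip":65},
  {"tx":-23.2,"ty":-28.4,"tz":3,"spin":0,"grip":65},
  {"tx":-23.2,"ty":-28.4,"tz":3,"spin":0,"grip":65},
  {"tx":-23.2,"ty":-28.4,"tz":3,"spin":0,"grip":65},
  {"tx":-23.2,"ty":-28.4,"tz":3,"spin":0,"grip":65},
])

```text
time_s: 2.3
tool_pos: [517.7, -245.1, 168.8]
ee_rot: [0.0, 0.164, 0.987, 0.0]
ft_force: [-0.4, 0.7, 0.7]
finger_gap: 55.2
gripper_force: 0.0
```

View pics/w1.png

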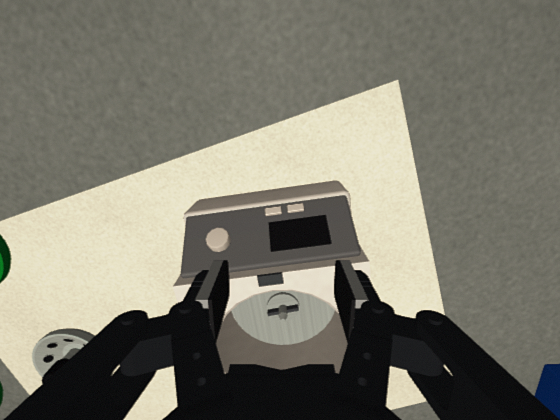

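The wrist picture shows the bowl with the dog bar at about (267,312)–(299,308) and the spindle at (283,308). Next I'll look down at the rotor.

```bash
python3 - <<'E'
from h import *
W=np.load('w1.npy')[290:335,255:310].reshape(-1,3)
c=np.array([515,56])
q=W[(W[:,2]>53.5)&(W[:,2]<59)&(np.hypot(*(W[:,:2]-c).T)<19)&(np.hypot(*(W[:,:2]-c).T)>6)]
u,s_,v=np.linalg.svd(q[:,:2]-q[:,:2].mean(0));print('dog',len(q),q.mean(0),s_,np.degrees(np.arctan2(v[0,1],v[0,0])))
s=snap('wrist','w2');s2={**s,'cam_to_world':np.load('w1T.npy')}
a,b=ray(s2,267,312,56),ray(s2,299,308,56);print('ray dog',a,b,np.degrees(np.arctan2(*(b-a)[1::-1])))
W=cloud(s);p=W.reshape(-1,3);near=np.hypot(p[:,0]-518,p[:,1]+244)<70
k=p[near&(p[:,2]>57)&(p[:,2]<67)];print(len(k),k.mean(0),k.min(0),k.max(0))
rm=p[near&(abs(p[:,2]-32)<3)];(x,y),R=cv2.minEnclosingCircle(rm[:,:2].astype(np.float32));print('rim',len(rm),x,y,R)
rr=np.hypot(p[:,0]-x,p[:,1]-y)
for i in range(14,50,4): 
    g=p[(rr>=i)&(rr<i+4)&(p[:,2]<70)];print(i,np.round(np.nanpercentile(g[:,2],[5,50,95]),1))
E
```

```text
dog 91 [516.59941623  56.28735749  55.71612458] [116.55810949  12.71815742] -96.522886497143
ray dog [511.63805582  38.20227916  56.        ] [518.2999871   74.37829285  56.        ] 79.56569746209362
769 [ 518.64271135 -243.42947721   61.74003272] [ 505.33569671 -257.90521098   57.07014669] [ 534.15156096 -229.44971229   63.72806803]
rim 2267 519.9576416015625 -243.70919799804688 48.191253662109375
14 [15.  16.5 59.2]
18 [15.4 16.7 18.5]
22 [17.5 19.  20.7]
26 [20.1 22.  24.3]
30 [22.7 24.7 26.7]
34 [25.1 27.  28.7]
38 [27.3 29.  30.6]
42 [29.6 31.3 32.8]
46 [-0.3 31.  32.7]
```

View pics/w2.png

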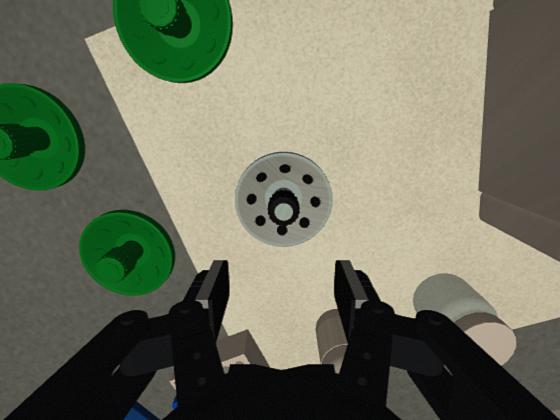

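The rotor is at (284,199), with its knob on the axis and clear of the fingers. Next I'll go down and grasp the knob.

Request:
arm_command([
  {"tx":-0.1,"ty":0.2,"tz":3,"spin":0,"grip":65},
  {"tx":-0.1,"ty":0.2,"tz":7,"spin":0,"grip":65},
  {"tx":-0.1,"ty":0.2,"tz":10.5,"spin":0,"grip":65},
  {"tx":-0.1,"ty":0.2,"tz":12.5,"spin":0,"grip":65},
  {"tx":-0.1,"ty":0.2,"tz":13.2,"spin":0,"grip":65},
  {"tx":-0.1,"ty":0.2,"tz":13.2,"spin":0,"grip":65},
  {"tx":-0.1,"ty":0.2,"tz":13.2,"spin":0,"grip":20},
  {"tx":-0.1,"ty":0.2,"tz":13.2,"spin":0,"grip":20},
  {"tx":-0.1,"ty":0.2,"tz":13.2,"spin":0,"grip":20},
  {"tx":-0.1,"ty":0.2,"tz":13.2,"spin":0,"grip":20},
  {"tx":-0.1,"ty":0.2,"tz":13.2,"spin":0,"grip":20},
], grip_force=40)

```text
time_s: 3.27
tool_pos: [519.9, -242.5, 39.3]
ee_rot: [0.002, 0.162, 0.987, -0.001]
ft_force: [-1.0, -0.2, 6.5]
finger_gap: 26.6
gripper_force: 39.9
```

Request:
arm_command([
  {"tx":0,"ty":0,"tz":-2,"spin":0,"grip":20},
  {"tx":0,"ty":0,"tz":-5,"spin":0,"grip":20},
  {"tx":0,"ty":0,"tz":-8.5,"spin":0,"grip":20},
  {"tx":0,"ty":0,"tz":-12,"spin":0,"grip":20},
  {"tx":0,"ty":0,"tz":-15.5,"spin":0,"grip":20},
  {"tx":1,"ty":2.8,"tz":-15.5,"spin":0,"grip":20},
  {"tx":2.3,"ty":6.5,"tz":-15.5,"spin":0,"grip":20},
  {"tx":3.6,"ty":10.2,"tz":-15.5,"spin":0,"grip":20},
  {"tx":4.9,"ty":13.9,"tz":-15.5,"spin":0,"grip":20},
  {"tx":6.2,"ty":17.6,"tz":-15.5,"spin":0,"grip":20},
  {"tx":7.5,"ty":21.3,"tz":-15.5,"spin":0,"grip":20},
  {"tx":8.8,"ty":25,"tz":-15.5,"spin":0,"grip":20},
])

```text
time_s: 4.27
tool_pos: [514.5, 25.1, 192.4]
ee_rot: [-0.0, 0.163, 0.987, 0.0]
ft_force: [0.5, 0.1, -2.9]
finger_gap: 26.7
gripper_force: 40.4
```

Request:
arm_command([
  {"tx":1.1,"ty":3.1,"tz":0,"spin":0,"grip":20},
  {"tx":1.1,"ty":3.1,"tz":0,"spin":0,"grip":20},
  {"tx":1.1,"ty":3.1,"tz":0,"spin":0,"grip":20},
  {"tx":1.1,"ty":3.1,"tz":0,"spin":0,"grip":20},
])

```text
time_s: 4.6
tool_pos: [514.8, 56.0, 192.3]
ee_rot: [-0.0, 0.162, 0.987, -0.0]
ft_force: [0.7, 1.1, -3.2]
finger_gap: 26.7
gripper_force: 40.5
```

```bash
python3 - <<'E'
from h import *
o=r.get_obs();print(o['tool_pos'],o['ft_force'],o['finger_gap'],o['qpos'])
s=snap('side','si2');W=cloud(s)
c=o['tool_pos']
for n,s in(('side',s),('scene',snap('scene'))):
    p=cloud(s).reshape(-1,3);g=p[(np.hypot(p[:,0]-c[0],p[:,1]-c[1])<60)&(p[:,2]>130)&(p[:,2]<192)]
    a=g[(abs(g[:,2]-(c[2]-39+31))<3)];(x,y),R=cv2.minEnclosingCircle(a[:,:2].astype(np.float32));print(n,'rim',len(a),x,y,R, np.percentile(g[:,2],[2,50,98]) if len(g) else 0)
E
```

```text
[514.75058664  56.01090277 192.32722448] [ 0.67649205  1.11714789 -3.16941759] 26.67047018510063 [-1.07368707e-01  4.38497074e-01  1.74084795e+00 -6.14741629e-04
  9.62320224e-01 -1.35288115e+00]
side rim 231 511.5169982910156 54.99816131591797 50.72087478637695 [155.54113569 179.33151426 186.89260457]
scene rim 133 516.6298217773438 56.87188720703125 48.116294860839844 [173.08485366 180.89506744 185.55137129]
```

View pics/si2.png

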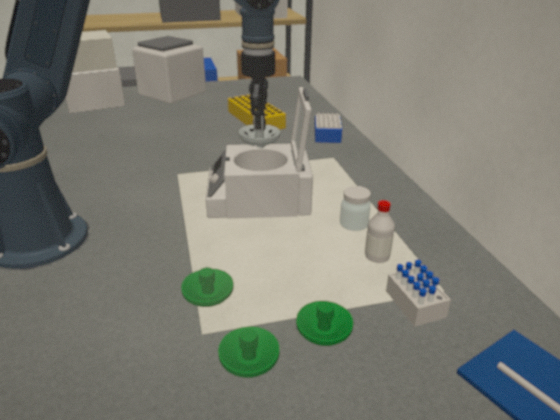

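The rotor hangs level just over the bowl, at about (260,135) in the side view. Next I'll lower it, slowing down near the spindle nose.

Request:
arm_command([
  {"tx":-0.1,"ty":0.1,"tz":2,"spin":0,"grip":20},
  {"tx":-0.1,"ty":0.1,"tz":5,"spin":0,"grip":20},
  {"tx":-0.1,"ty":0.1,"tz":7,"spin":0,"grip":20},
  {"tx":-0.1,"ty":0.1,"tz":7.8,"spin":0,"grip":20},
  {"tx":-0.1,"ty":0.1,"tz":8.1,"spin":0,"grip":20},
  {"tx":-0.1,"ty":0.1,"tz":8.3,"spin":0,"grip":20},
  {"tx":-0.1,"ty":0.1,"tz":8.5,"spin":0,"grip":20},
  {"tx":-0.1,"ty":0.1,"tz":8.5,"spin":0,"grip":20},
])

```text
time_s: 5.37
tool_pos: [517.1, 56.4, 108.1]
ee_rot: [0.001, 0.162, 0.987, 0.0]
ft_force: [-0.8, -0.1, -3.4]
finger_gap: 26.6
gripper_force: 40.5
```

Request:
arm_command([
  {"tx":0.05,"ty":0,"tz":0.15,"spin":0,"grip":20},
  {"tx":0.05,"ty":0,"tz":0.3,"spin":0,"grip":20},
  {"tx":0.05,"ty":0,"tz":0.4,"spin":0,"grip":20},
  {"tx":0.05,"ty":0,"tz":0.4,"spin":0,"grip":20},
])

```text
time_s: 5.7
tool_pos: [515.8, 57.0, 103.4]
ee_rot: [0.0, 0.162, 0.987, 0.0]
ft_force: [-0.3, -0.4, -2.6]
finger_gap: 26.5
gripper_force: 40.6
```

Request:
arm_command([
  {"tx":0,"ty":0,"tz":0.15,"spin":0,"grip":20},
  {"tx":0,"ty":0,"tz":0.3,"spin":0,"grip":20},
  {"tx":0,"ty":0,"tz":0.4,"spin":0,"grip":20},
  {"tx":0,"ty":0,"tz":0.4,"spin":0,"grip":20},
])

```text
time_s: 6.03
tool_pos: [516.1, 56.9, 99.2]
ee_rot: [0.0, 0.162, 0.987, 0.0]
ft_force: [0.8, 0.2, -2.0]
finger_gap: 26.4
gripper_force: 40.6
```

Request:
arm_command([
  {"tx":0,"ty":0,"tz":0.1,"spin":0,"grip":20},
  {"tx":0,"ty":0,"tz":0.2,"spin":0,"grip":20},
  {"tx":0,"ty":0,"tz":0.3,"spin":0,"grip":20},
  {"tx":0,"ty":0,"tz":0.3,"spin":0,"grip":20},
])

```text
time_s: 6.37
tool_pos: [516.0, 56.9, 96.2]
ee_rot: [0.0, 0.162, 0.987, 0.0]
ft_force: [1.0, 1.1, -4.0]
finger_gap: 26.8
gripper_force: 40.6
```

Request:
arm_command([
  {"tx":0,"ty":0,"tz":0.05,"spin":0,"grip":20},
  {"tx":0,"ty":0,"tz":0.1,"spin":0,"grip":20},
  {"tx":0,"ty":0,"tz":0.15,"spin":0,"grip":20},
  {"tx":0,"ty":0,"tz":0.15,"spin":0,"grip":20},
])

```text
time_s: 6.7
tool_pos: [516.1, 56.8, 94.9]
ee_rot: [0.0, 0.162, 0.987, 0.0]
ft_force: [1.3, 0.5, -2.1]
finger_gap: 26.4
gripper_force: 40.7
```

Request:
arm_command([
  {"tx":0,"ty":0,"tz":0.05,"spin":0,"grip":20},
  {"tx":0,"ty":0,"tz":0.1,"spin":0,"grip":20},
  {"tx":0,"ty":0,"tz":0.1,"spin":0,"grip":20},
  {"tx":0,"ty":0,"tz":0.1,"spin":0,"grip":20},
])

```text
time_s: 7.03
tool_pos: [516.1, 56.8, 94.2]
ee_rot: [0.0, 0.162, 0.987, -0.0]
ft_force: [0.0, -0.8, 1.9]
finger_gap: 26.7
gripper_force: 41.0
```

Contact on the dog: the load is about 5 N at TCP z 94.2. Turning now at this light pressure.

Request:
arm_command([
  {"tx":0,"ty":0,"tz":0.02,"spin":2,"grip":20},
  {"tx":0,"ty":0,"tz":0.02,"spin":4,"grip":20},
  {"tx":0,"ty":0,"tz":0.02,"spin":6,"grip":20},
  {"tx":0,"ty":0,"tz":0.02,"spin":8,"grip":20},
  {"tx":0,"ty":0,"tz":0.02,"spin":10,"grip":20},
  {"tx":0,"ty":0,"tz":0.02,"spin":12,"grip":20},
  {"tx":0,"ty":0,"tz":0.02,"spin":14,"grip":20},
  {"tx":0,"ty":0,"tz":0.02,"spin":16,"grip":20},
])

```text
time_s: 7.7
tool_pos: [516.4, 57.1, 94.0]
ee_rot: [0.001, 0.299, 0.954, 0.0]
ft_force: [1.4, 0.6, 3.2]
finger_gap: 26.7
gripper_force: 41.0
```

Request:
arm_command([
  {"tx":0,"ty":0,"tz":0,"spin":2,"grip":20},
  {"tx":0,"ty":0,"tz":0,"spin":4,"grip":20},
  {"tx":0,"ty":0,"tz":0,"spin":6,"grip":20},
  {"tx":0,"ty":0,"tz":0,"spin":8,"grip":20},
  {"tx":0,"ty":0,"tz":0,"spin":10,"grip":20},
  {"tx":0,"ty":0,"tz":0,"spin":12,"grip":20},
  {"tx":0,"ty":0,"tz":0,"spin":14,"grip":20},
  {"tx":0,"ty":0,"tz":0,"spin":16,"grip":20},
])

```text
time_s: 8.37
tool_pos: [516.8, 56.9, 94.0]
ee_rot: [0.001, 0.429, 0.903, 0.0]
ft_force: [2.5, -0.0, 2.0]
finger_gap: 27.0
gripper_force: 40.9
```

Request:
arm_command([
  {"tx":0,"ty":0,"tz":0,"spin":2,"grip":20},
  {"tx":0,"ty":0,"tz":0,"spin":4,"grip":20},
  {"tx":0,"ty":0,"tz":0,"spin":6,"grip":20},
  {"tx":0,"ty":0,"tz":0,"spin":8,"grip":20},
  {"tx":0,"ty":0,"tz":0,"spin":10,"grip":20},
  {"tx":0,"ty":0,"tz":0,"spin":12,"grip":20},
  {"tx":0,"ty":0,"tz":0,"spin":14,"grip":20},
  {"tx":0,"ty":0,"tz":0,"spin":16,"grip":20},
])

```text
time_s: 9.03
tool_pos: [516.9, 56.7, 94.0]
ee_rot: [0.001, 0.55, 0.835, 0.001]
ft_force: [1.7, -0.5, 1.2]
finger_gap: 26.1
gripper_force: 40.9
```

Request:
arm_command([
  {"tx":0,"ty":0,"tz":0.02,"spin":2,"grip":20},
  {"tx":0,"ty":0,"tz":0.02,"spin":4,"grip":20},
  {"tx":0,"ty":0,"tz":0.02,"spin":6,"grip":20},
  {"tx":0,"ty":0,"tz":0.02,"spin":8,"grip":20},
  {"tx":0,"ty":0,"tz":0.02,"spin":10,"grip":20},
  {"tx":0,"ty":0,"tz":0.02,"spin":12,"grip":20},
  {"tx":0,"ty":0,"tz":0.02,"spin":14,"grip":20},
  {"tx":0,"ty":0,"tz":0.02,"spin":16,"grip":20},
])

```text
time_s: 9.7
tool_pos: [517.3, 56.4, 93.4]
ee_rot: [0.001, 0.661, 0.751, 0.001]
ft_force: [4.1, -0.7, -2.0]
finger_gap: 26.9
gripper_force: 40.5
```

Force dropped to free-hanging weight, which suggests it has engaged. I'll lower it gently to check.

Request:
arm_command([
  {"tx":0,"ty":0,"tz":0.05,"spin":0,"grip":20},
  {"tx":0,"ty":0,"tz":0.1,"spin":0,"grip":20},
  {"tx":0,"ty":0,"tz":0.1,"spin":0,"grip":20},
])

```text
time_s: 9.95
tool_pos: [517.2, 56.5, 92.7]
ee_rot: [0.001, 0.66, 0.751, 0.001]
ft_force: [3.1, -1.3, -0.9]
finger_gap: 26.6
gripper_force: 40.6
```

```bash
python3 -c "
from h import *
o=r.get_obs();print(o['tool_pos'],o['ft_force'],o['ft_torque'],o['qpos'])"
```

```text
[517.23297938  56.53505366  92.65623262] [ 3.09014591 -1.26468573 -0.9139109 ] [-0.30027794 -0.81251002  0.0456633 ] [-1.05942995e-01  6.03193434e-01  1.81471392e+00 -4.45244900e-04
  7.20532067e-01 -2.34579774e-01]
```

Request:
arm_command([
  {"tx":0,"ty":0.05,"tz":0.05,"spin":-0.5,"grip":20},
  {"tx":0,"ty":0.08,"tz":0.1,"spin":-0.5,"grip":20},
  {"tx":0,"ty":0.08,"tz":0.15,"spin":-0.5,"grip":20},
  {"tx":0,"ty":0.08,"tz":0.2,"spin":-0.5,"grip":20},
  {"tx":0,"ty":0.08,"tz":0.2,"spin":-0.5,"grip":20},
])

```text
time_s: 10.37
tool_pos: [517.2, 56.8, 90.5]
ee_rot: [0.001, 0.657, 0.754, 0.0]
ft_force: [4.2, -2.8, -0.3]
finger_gap: 26.2
gripper_force: 40.7
```

Request:
arm_command([
  {"tx":0,"ty":0.05,"tz":0.05,"spin":-0.5,"grip":20},
  {"tx":0,"ty":0.05,"tz":0.1,"spin":-0.5,"grip":20},
  {"tx":0,"ty":0.05,"tz":0.15,"spin":-0.5,"grip":20},
  {"tx":0,"ty":0.05,"tz":0.15,"spin":-0.5,"grip":20},
])

```text
time_s: 10.7
tool_pos: [517.2, 56.9, 88.9]
ee_rot: [0.0, 0.654, 0.757, -0.0]
ft_force: [4.2, -2.9, -0.5]
finger_gap: 26.5
gripper_force: 40.7
```

Request:
arm_command([
  {"tx":0,"ty":0,"tz":0.05,"spin":0,"grip":20},
  {"tx":0,"ty":0,"tz":0.1,"spin":0,"grip":20},
  {"tx":0,"ty":0,"tz":0.1,"spin":0,"grip":20},
])

```text
time_s: 10.95
tool_pos: [517.2, 57.0, 87.9]
ee_rot: [0.0, 0.654, 0.757, -0.0]
ft_force: [4.4, -4.5, 0.5]
finger_gap: 26.6
gripper_force: 40.8
```

Request:
arm_command([
  {"tx":0,"ty":0,"tz":0.05,"spin":0,"grip":20},
  {"tx":0,"ty":0,"tz":0.1,"spin":0,"grip":20},
  {"tx":0,"ty":0,"tz":0.1,"spin":0,"grip":20},
])

```text
time_s: 11.2
tool_pos: [517.2, 56.9, 87.1]
ee_rot: [0.0, 0.654, 0.757, 0.0]
ft_force: [3.3, -3.6, 3.2]
finger_gap: 26.9
gripper_force: 41.0
```

Load rises to about 6 N at the shoulder height, so it is home. Releasing and rising.

Request:
arm_command([
  {"tx":0,"ty":0,"tz":0,"spin":0,"grip":40},
  {"tx":0,"ty":0,"tz":0,"spin":0,"grip":55},
  {"tx":0,"ty":0,"tz":0,"spin":0,"grip":55},
  {"tx":0,"ty":0,"tz":0,"spin":0,"grip":55},
  {"tx":0,"ty":0,"tz":0,"spin":0,"grip":55},
  {"tx":0,"ty":0,"tz":-1,"spin":0,"grip":55},
  {"tx":0,"ty":0,"tz":-3,"spin":0,"grip":55},
  {"tx":0,"ty":0,"tz":-6,"spin":0,"grip":55},
  {"tx":0,"ty":0,"tz":-10,"spin":0,"grip":55},
  {"tx":0,"ty":0,"tz":-13,"spin":0,"grip":55},
  {"tx":0,"ty":0,"tz":-13,"spin":0,"grip":55},
])

```text
time_s: 12.12
tool_pos: [521.0, 56.9, 223.7]
ee_rot: [0.005, 0.654, 0.757, 0.004]
ft_force: [0.8, -0.8, 0.8]
finger_gap: 46.8
gripper_force: 0.0
```

```bash
python3 - <<'E'
from h import *
o=r.get_obs();print(o['tool_pos'],o['qpos'],o['ft_force'])
for n in('wrist','side'):
    s=snap(n,n[:2]+'3');p=cloud(s).reshape(-1,3);d=np.hypot(p[:,0]-516,p[:,1]-57)
    t=p[(d<11)&(p[:,2]<125)];print(n,'knob top',len(t),np.percentile(t[:,2],[50,75,95]))
    g=p[(d>44)&(d<47.5)&(p[:,2]<110)];print('rim',len(g),np.percentile(g[:,2],[50,80,95]))
    h=p[(d>68)&(d<78)&(p[:,2]<122)&(p[:,2]>105)];print('housing',np.median(h[:,2]))
E
```

```text
[520.99556764  56.93411531 223.68768923] [-1.04708460e-01  3.97303486e-01  1.70197482e+00  2.96232113e-04
  1.02901818e+00 -2.50559904e-01] [ 0.7539281  -0.78075207  0.81886482]
wrist knob top 504 [110.5742334  111.04931554 111.67286501]
rim 1204 [79.86537388 80.6485905  81.36362091]
housing 114.87256149052399
side knob top 32 [110.548662   111.08819827 112.33333173]
rim 23 [79.16959754 81.16254785 81.57531688]
housing 114.71508727455392
```

View pics/wr3.png

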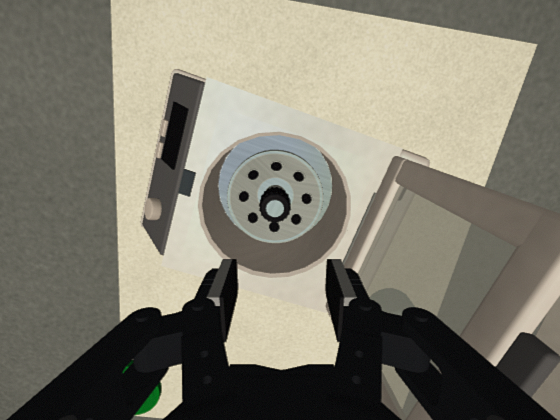

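The wrist picture shows the rotor seated in the bowl at about (276,200), released. Its knob top is at 111 mm (49 + 62), so it is fully home. The lid's frame is on the right. I'll shut the fingers, go up over the lid, and come down behind it.

Request:
arm_command([
  {"tx":0,"ty":0,"tz":-4,"spin":0,"grip":0},
  {"tx":0,"ty":0,"tz":-8,"spin":0,"grip":0},
  {"tx":0,"ty":0,"tz":-11.5,"spin":0,"grip":0},
  {"tx":0,"ty":0,"tz":-12,"spin":0,"grip":0},
  {"tx":-1.2,"ty":3.6,"tz":-12,"spin":0,"grip":0},
  {"tx":-2.4,"ty":7.2,"tz":-12,"spin":0,"grip":0},
  {"tx":-3.6,"ty":10.8,"tz":-12,"spin":0,"grip":0},
  {"tx":-5,"ty":14.8,"tz":-12,"spin":0,"grip":0},
  {"tx":-5,"ty":14.8,"tz":-12,"spin":0,"grip":0},
  {"tx":-5,"ty":14.8,"tz":-12,"spin":0,"grip":0},
])

```text
time_s: 13.05
tool_pos: [671.3, 28.4, 332.2]
ee_rot: [-0.003, 0.654, 0.756, -0.002]
ft_force: [0.3, 0.4, 0.4]
finger_gap: -0.1
gripper_force: 0.0
```

Request:
arm_command([
  {"tx":0,"ty":0,"tz":3,"spin":0,"grip":0},
  {"tx":0,"ty":0,"tz":6,"spin":0,"grip":0},
  {"tx":0,"ty":0,"tz":9,"spin":0,"grip":0},
  {"tx":0,"ty":0,"tz":9.7,"spin":0,"grip":0},
  {"tx":0.3,"ty":-0.9,"tz":9.7,"spin":0,"grip":0},
  {"tx":0.6,"ty":-1.9,"tz":9.7,"spin":0,"grip":0},
  {"tx":1,"ty":-2.8,"tz":9.7,"spin":0,"grip":0},
  {"tx":1.3,"ty":-3.8,"tz":9.7,"spin":0,"grip":0},
  {"tx":1.6,"ty":-4.7,"tz":9.7,"spin":0,"grip":0},
  {"tx":1.9,"ty":-5.7,"tz":9.7,"spin":0,"grip":0},
])

```text
time_s: 13.88
tool_pos: [612.0, 39.9, 241.7]
ee_rot: [0.002, 0.654, 0.757, 0.001]
ft_force: [1.9, 0.9, 1.3]
finger_gap: -0.0
gripper_force: 1.0
```

Request:
arm_command([
  {"tx":0.3,"ty":-0.9,"tz":0,"spin":0,"grip":0},
  {"tx":0.6,"ty":-1.9,"tz":0,"spin":0,"grip":0},
  {"tx":1,"ty":-2.8,"tz":0,"spin":0,"grip":0},
  {"tx":1.3,"ty":-3.8,"tz":0,"spin":0,"grip":0},
  {"tx":1.6,"ty":-4.7,"tz":0,"spin":0,"grip":0},
  {"tx":1.9,"ty":-5.7,"tz":0,"spin":0,"grip":0},
  {"tx":2.2,"ty":-6.6,"tz":0,"spin":0,"grip":0},
  {"tx":2.6,"ty":-7.6,"tz":0,"spin":0,"grip":0},
  {"tx":2.9,"ty":-8.5,"tz":0,"spin":0,"grip":0},
  {"tx":3.2,"ty":-9.5,"tz":0,"spin":0,"grip":0},
])

```text
time_s: 14.72
tool_pos: [512.1, 57.7, 240.0]
ee_rot: [0.0, 0.654, 0.757, 0.0]
ft_force: [0.4, -0.4, 0.9]
finger_gap: -0.3
gripper_force: 0.5
```

```bash
python3 - <<'E'
from h import *
o=r.get_obs();print(o['tool_pos'],o['ft_force'])
s=snap('scene','sc4')
E
```

```text
[512.05360526  57.68784615 239.96069706] [ 0.42035011 -0.35112627  0.86316992]
```

View pics/sc4.png

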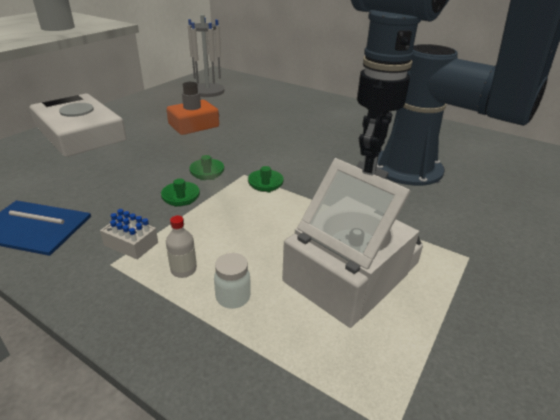

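The lid now stands about 55° open, with the fingertip on its outer side near the lip at (368,170). I'll press it down along its arc.

Request:
arm_command([
  {"tx":0,"ty":0,"tz":1,"spin":0,"grip":0},
  {"tx":0,"ty":0,"tz":2,"spin":0,"grip":0},
  {"tx":0.2,"ty":-0.6,"tz":3,"spin":0,"grip":0},
  {"tx":0.4,"ty":-1.2,"tz":4,"spin":0,"grip":0},
  {"tx":0.5,"ty":-1.6,"tz":5.2,"spin":0,"grip":0},
  {"tx":0.7,"ty":-2.2,"tz":6.5,"spin":0,"grip":0},
  {"tx":0.8,"ty":-2.5,"tz":7.7,"spin":0,"grip":0},
  {"tx":1,"ty":-2.8,"tz":9,"spin":0,"grip":0},
  {"tx":1.1,"ty":-3.1,"tz":10,"spin":0,"grip":0},
  {"tx":1.1,"ty":-3.1,"tz":10.5,"spin":0,"grip":0},
  {"tx":1.1,"ty":-3.1,"tz":10.5,"spin":0,"grip":0},
])

```text
time_s: 15.68
tool_pos: [479.8, 63.9, 133.3]
ee_rot: [-0.001, 0.654, 0.757, -0.001]
ft_force: [-0.6, -0.5, 0.1]
finger_gap: 0.1
gripper_force: 0.0
```

Request:
arm_command([
  {"tx":0,"ty":0,"tz":0.2,"spin":0,"grip":0},
  {"tx":0,"ty":0,"tz":0.35,"spin":0,"grip":0},
  {"tx":0,"ty":0,"tz":0.5,"spin":0,"grip":0},
  {"tx":0,"ty":0,"tz":0.5,"spin":0,"grip":0},
])

```text
time_s: 16.02
tool_pos: [481.1, 63.8, 130.0]
ee_rot: [0.0, 0.654, 0.757, 0.0]
ft_force: [-0.3, 0.0, 0.2]
finger_gap: -0.0
gripper_force: 0.0
```

```bash
python3 - <<'E'
from h import *
o=r.get_obs();print(o['tool_pos'],o['ft_force'])
s=snap('scene','sc5');t=snap('side')
for q in (s,t):
    p=cloud(q).reshape(-1,3)
    d=p[:,:2]-[516,57];x=d@[.984,-.18];y=d@[.18,.984]
    for a in (-78,-68,-55,40,60):
        g=p[(abs(x-a)<5)&(abs(y)<75)&(abs(y)>20)&(p[:,2]>100)&(p[:,2]<230)];print(a,len(g),np.round(np.percentile(g[:,2],[10,50,90]),1) if len(g) else '')
E
```

```text
[481.07038081  63.79417167 130.04903298] [-0.28143652  0.01250936  0.23167979]
-78 19 [113.5 130.3 131.4]
-68 63 [130.2 131.4 132.3]
-55 182 [129.5 131.  132.4]
40 206 [126.2 127.5 129.5]
60 187 [126.1 127.4 129.2]
-78 115 [114.9 131.4 214.5]
-68 129 [130.6 132.5 195.8]
-55 76 [121.2 131.7 157.4]
40 82 [126.7 128.1 130. ]
60 81 [126.6 128.4 129.4]
```

View pics/sc5.png

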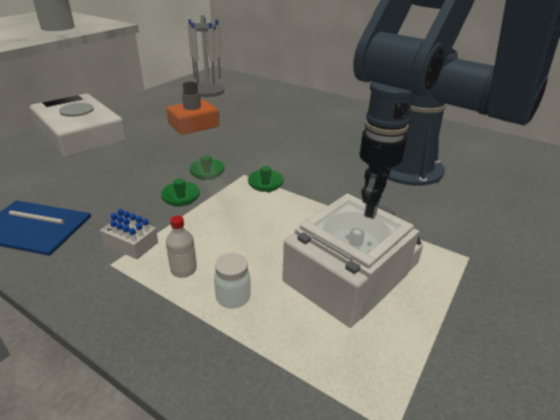

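The lid is nearly shut: the front is about 3 mm high, with the finger at (370,212). Pressing the last bit.

Request:
arm_command([
  {"tx":0,"ty":0,"tz":0.1,"spin":0,"grip":0},
  {"tx":0,"ty":0,"tz":0.2,"spin":0,"grip":0},
  {"tx":0,"ty":0,"tz":0.3,"spin":0,"grip":0},
  {"tx":0,"ty":0,"tz":0.3,"spin":0,"grip":0},
])

```text
time_s: 16.45
tool_pos: [480.9, 63.9, 127.1]
ee_rot: [0.0, 0.654, 0.757, 0.0]
ft_force: [0.2, -0.8, 1.3]
finger_gap: -0.4
gripper_force: 0.9
```

Request:
arm_command([
  {"tx":0,"ty":0,"tz":0.1,"spin":0,"grip":0},
  {"tx":0,"ty":0,"tz":0.2,"spin":0,"grip":0},
  {"tx":0,"ty":0,"tz":0.2,"spin":0,"grip":0},
  {"tx":0,"ty":0,"tz":0.2,"spin":0,"grip":0},
])

```text
time_s: 16.78
tool_pos: [480.9, 63.9, 126.8]
ee_rot: [0.001, 0.654, 0.757, 0.0]
ft_force: [-4.4, 0.8, 17.4]
finger_gap: -0.1
gripper_force: 8.8
```

Firm stop at 17 N, so the lid is shut. Lifting off.

Request:
arm_command([
  {"tx":0,"ty":0,"tz":-0.5,"spin":0,"grip":0},
  {"tx":0,"ty":0,"tz":-3,"spin":0,"grip":0},
  {"tx":0,"ty":0,"tz":-7,"spin":0,"grip":0},
  {"tx":0,"ty":0,"tz":-10,"spin":0,"grip":0},
  {"tx":0,"ty":0,"tz":-12,"spin":0,"grip":0},
  {"tx":0,"ty":0,"tz":-12,"spin":0,"grip":0},
  {"tx":0,"ty":0,"tz":-12,"spin":0,"grip":0},
])

```text
time_s: 17.37
tool_pos: [481.2, 63.8, 245.8]
ee_rot: [0.001, 0.654, 0.757, 0.001]
ft_force: [-0.4, -0.8, -0.4]
finger_gap: 0.2
gripper_force: 0.0
```

```bash
python3 - <<'E'
from h import *
s=snap('wrist','wr6');t=snap('side')
for q in (s,t):
    p=cloud(q).reshape(-1,3)
    d=p[:,:2]-[516,57];x=d@[.984,-.18];y=d@[.18,.984]
    for a in (-68,-55,40,60):
        g=p[(abs(x-a)<5)&(abs(y)<75)&(abs(y)>20)&(p[:,2]>100)&(p[:,2]<160)];print(a,len(g),np.round(np.percentile(g[:,2],[10,50,90]),1) if len(g) else '')
    g=p[(np.hypot(x,y)<11)&(p[:,2]<118)];print('knob',len(g),np.percentile(g[:,2],[50,95]) if len(g) else 0)
E
```

```text
-68 1246 [115.1 128.3 129.5]
-55 1306 [127.3 128.7 129.6]
40 1170 [126.3 127.3 129.2]
60 1208 [126.4 127.8 129.3]
knob 0 0
-68 88 [127.6 128.9 130.3]
-55 80 [126.1 128.2 129.6]
40 81 [125.9 127.5 129. ]
60 82 [126.  128.3 129.5]
knob 0 0
```

View pics/wr6.png

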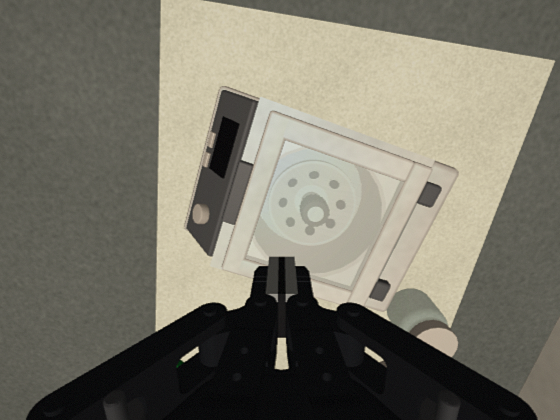

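The lid lies flat at about 128 mm front and back, with the rotor visible under the window at (313,205). The gripper is clear.

```bash
python3 -c "
from workcell import r
print(r.hand_in())"
```

```text
the job is handed in; nothing more can be done
None
```

The rotor is home on the drive dog and released, the lid is shut, nothing else on the bench was moved, and the job was handed in at about 17.5 s; the hand-in call returned no verdict.

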